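Clear the red stop from the T-slot track

ROBOT

A 6-joint arm with a two-finger parallel gripper is mounted at the origin on the work surface. World frame = base frame: x ahead of the robot, y to its left, z up, the work surface at z = 0. Lengths are in m, angles in degrees, forces in N, time in s.
With the tool pointing down it reaches from about 0.25 to 0.725 m from the base axis. Payload 9.7 kg.
Tool frame: the origin (TCP) lies on the centre line of the jaws, within the pads' length; the fingertips stand 22 mm ahead of it and the grasp point (between the pads) lies 3 mm ahead of it; z points along the fingers, y is the direction in which the jaws open and shut (so a half turn about z gives the same grasp; the last joint's range is limited). The gripper opens to 85 mm and grips with 20 to 120 N. Pads are 22 mm wide; open, the fingers measure 114 mm over their backs; the gripper's body (76 mm by 85 mm) begins 54 mm behind the grasp point. The pads swing forward as they close: fully open they stand 13 mm farther back than shut.
Start: joints at [75.63, 4.979, 10.078, 95.1, 0, 90], TCP at [0.136, 0.533, 0.253] pointing down, gripper open.
Joint ranges: [-179.16, 179.16], [-48.56, 103.87], [-65.8, 70.77], [-126.05, 130.52], [-82.76, 87.17], [-180, 180]. Speed limits (degrees/s): [127.2, 127.2, 147.25, 180, 180, 180].

INTERFACE

Orientations are given as [roll, pitch, yaw] about the fixed x, y, z axes, in that order (R = Rz(yaw) Ry(pitch) Rx(roll)).
In Python, from workcell import monitor, eyes, job gives the robot as it stands. The module is installed in compiled form; this text tells all that it offers.
- The arm moves only by the tool drive_tool, never from a script. Its argument "plan" is a list of rows, each a list of 3 entries, a list of its own where there are three numbers: the opening, from 0 (shut) to 1 (fully open), then the shift along the world's x, y, z in m, then the turn about the world's z in degrees. In form: [[gripper, [x, y, z], yaw], ...]. A call has 1 to 10 rows; each row shifts and turns the commanded pose from where the row before left it; what a row does not reach is not made up. A row lasts 1/8 s, in which the tool goes at most 62.5 mm and 10.7 degrees, less where a joint would pass 70% of its speed; a pose out of reach is approached as far as the arm can. A call is refused whole if a number of a shift passes 0.0625 or a number of a turn 10.7, either way. A call with a gripper value outside its range is refused whole. The fingers move at their own pace and stop on an object; "grip_force" is the grip in N (left out, the last holds). Time passes only in rows, so rows that do not move let the fingers close. It gives the time, the measured TCP pose, the force and the opening at its end, in the units of the state.
- monitor.get_obs(): the state, without advancing time (a new reading comes with each control period).
- eyes.camera(name): name is "scene" or "side" or "wrist"; returns (picture, depth): 384x512x3 uint8, red, green, blue; 384x512 float32, m along the optical axis (not along the pixel's ray), 0 where there is no reading.
- eyes.camera_params(name): a dict with "fx", "fy", "cx", "cy" (pixels), "extrinsics" (4x4, takes a point from world to camera coordinates); the wrist camera has in their place "mount" (4x4, takes a point from camera to tool coordinates, whose origin is the TCP and whose axes are the flange's). Camera axes: x right, y down, z forward; pixel columns grow to the right and rows downward; lengths in m; the calibration is good to about 2 mm. A picture is of the moment at which its call begins: read the wrist's pose just before it. camera_params takes no time and is no camera call.
- job.job_done(): hands the job in, once; it reports no verdict.
The state is a dict: "time": time; "q": joint angles; "qd": joint speeds; "joint_efforts": joint torques, N m; "ee_pos": TCP position; "tcp_rot": TCP orientation; "wrist_force": force on the tool from outside, world axes, zero at the start; "torque": the same for the moment, N m; "opening": finger opening in m.
Only numpy, scipy, OpenCV 4.12 (cv2) and the standard library are available. Lean on these libraries where they do the work, as an engineer would, in place of code of your own. Each camera call takes 0.05 s, during which the arm holds its last target.

TASK

Slide the red-handled stop along the T-slot track to the track's open end, keeping it down in the track until it is out of the slot, then lift it out and put it away in the tray of its own colour. Lower it in your grip to the tray's floor rather than dropping it, leave it standing upright there, and leave all the other loose things on the bench where they are.

Things in the scene. Friction and masses are not known exactly. Their poses are not given: they have to be found in the camera images.
- track: Fixed T-slot track, 240 long (x) x 64 wide x 27 high, direction varies. Origin: centre of underside; +x runs along the slot to the open end. Dark base plate 8 thick, x -120 to 120. Aluminium slot section x -120 to 40: cavity 40 wide, height 8 to 20, under two lips (to height 27) with an 18 wide gap along y = 0; closed by a block at x -120 to -110. From x 40 to 120 only bare flat base plate.
- track_open (a point): Point on top of the bare base plate at the track's open end, on the slot's centre line, 50 mm beyond the end of the lips (track x = 90, height 8); axes as the track's. The open end points towards the robot's right (-y), give or take up to about 60 degrees.
- red_stop: Loose 0.25 kg steel stop captive in the slot, 80 high. Origin: underside of foot, on the base plate, 8 above bench; z up, x along slot. Foot 40 (x) x 36 x 8; neck; steel shoulder 40 x 34, height 22 to 30; red handle 24 x 24, height 30 to 80, grip any sides. Starts at track x -85 to -20; slides by friction only, play 2 each side, 4 up; its foot is clear of the lips beyond track x = 60.
- red_tray: Fixed red plastic open tray, 110 x 110 x 30 high outside, walls and floor 5 thick, empty. Origin: centre of its underside on the bench, axes along its sides. It may be the nearer to the middle or the farther to the right of the two trays.
- yellow_tray: Fixed yellow plastic open tray, same size and origin as the red one; a yellow stop stands in it. Leave it.
- yellow_stop: Loose stop like the red one but with a yellow handle, 80 high, standing in the yellow tray; origin at the centre of its foot's underside. Leave it alone.
- horseshoe: Loose dark steel horseshoe, about 130 x 120 x 10 high, lying on the bench; origin near its centre on the bench. Leave it alone.
- hoof_pick: Loose brass hoof pick, about 145 long, 14 high, lying on the bench; origin near its middle. Leave it alone.
- hardy_tool: Loose squat cast-iron hardy tool, 62 x 55 x 75 high, standing on the bench; origin at its underside. Leave it alone.
- heel_wedge: Loose black plastic heel wedge, 70 x 42 x 21 high, on the bench; origin at its underside. Leave it alone.
- clinchers: Loose chrome clinchers (long pliers), about 300 long, 80 wide, 18 high, lying on the bench; origin near the middle. Leave them alone.
Things that resemble listed ones, but are neither listed nor needed, are in the scene too. Several things have the shape of the red_tray; the one meant has the colours described above.

How it is judged:
By the outcome, as a careful person would: the job done as asked, in the order asked, and still so for the second after the job is handed in, with the robot touching nothing.
It also fails if it takes over 42 s, if anything falls off the work surface, if the arm or the gripper's body presses on something with over 40 N, if the wrist force passes 120 N, or if a joint passes its speed limit or range.

## Working session

There is one attempt and no reset: what is moved stays moved. The work goes in short steps, Python scripts to look and compute and a tool call to move; the robot and the scene stay as the last step left them, time stands still between calls to the robot, and variables do not carry over. Pictures are saved under pics/ and viewed, and the job is handed in when it is done.

Besides the shell and the picture viewer there is one more tool, called by a JSON object that holds its "name" and its "arguments". drive_tool: Moves the arm, as the interface text tells. Its arguments: {"type":"object","properties":{"plan":{"type":"array","items":{"type":"array"}},"grip_force":{"type":"number"}},"required":["plan"]}

```bash
mkdir -p pics; ls; cat > h.py <<'E'
import numpy as np, cv2
from workcell import monitor, eyes, job
from scipy.spatial.transform import Rotation as R
def cam(n):
    o=monitor.get_obs(); im,d=eyes.camera(n); p=eyes.camera_params(n)
    K=np.array([[p['fx'],0,p['cx']],[0,p['fy'],p['cy']],[0,0,1]])
    if 'extrinsics' in p: T=np.linalg.inv(np.array(p['extrinsics']))
    else:
        W=np.eye(4); W[:3,:3]=R.from_euler('xyz',o['tcp_rot'],degrees=True).as_matrix(); W[:3,3]=o['ee_pos']; T=W@np.array(p['mount'])
    return im,d,K,T
def save(n,im,k=1.5):
    cv2.imwrite('pics/'+n,cv2.resize(im[:,:,::-1],None,fx=k,fy=k,interpolation=cv2.INTER_CUBIC))
def ray(K,T,u,v,z):
    d=T[:3,:3]@np.linalg.inv(K)@np.array([u,v,1.]); o=T[:3,3]; return o+d*(z-o[2])/d[2]
def cloud(d,K,T):
    v,u=np.mgrid[:d.shape[0],:d.shape[1]]
    P=np.stack([(u-K[0,2])/K[0,0]*d,(v-K[1,2])/K[1,1]*d,d],-1)
    return P@T[:3,:3].T+T[:3,3]
E
python3 - <<'E'
from h import *
print(monitor.get_obs())
for n in ('scene','side','wrist'):
    im,d,K,T=cam(n); save(n+'0.png',im); np.savez('/tmp/'+n+'0.npz',im=im,d=d,K=K,T=T); print(n,K[0,0],T.round(3).tolist())
E
```

```text
pics
{'time': 0.0, 'q': array([ 7.56327048e+01,  5.01206995e+00,  1.00342130e+01,  9.50985468e+01,
       -5.97069259e-04,  8.99986851e+01]), 'qd': array([ 0.01548749,  0.00844678, -0.01094282,  0.06948076, -0.08791261,
        0.01213159]), 'joint_efforts': array([ 7.97945067e-04, -5.20386171e+01,  4.64802861e+01,  1.65041786e-02,
        7.46552610e-05, -8.21788632e-06]), 'ee_pos': array([0.13643016, 0.53261131, 0.25257158]), 'tcp_rot': array([-1.79923596e+02,  5.95315295e-04,  1.65634021e+02]), 'wrist_force': array([-0.04978636,  0.2909599 , -0.0474089 ]), 'torque': array([ 0.00229801, -0.04080544, -0.04841783]), 'opening': 0.08519758924523828}
scene 359.7110251435065 [[-0.484, 0.503, -0.716, 1.329], [0.875, 0.274, -0.399, 0.367], [-0.005, -0.82, -0.573, 0.691], [0.0, 0.0, 0.0, 1.0]]
side 405.0068907398292 [[0.669, -0.414, 0.617, -0.411], [-0.743, -0.352, 0.569, -0.954], [-0.019, -0.839, -0.544, 0.837], [0.0, 0.0, 0.0, 1.0]]
wrist 294.56013361775183 [[0.248, 0.93, 0.273, 0.067], [0.969, -0.238, -0.071, 0.551], [-0.001, 0.282, -0.959, 0.373], [0.0, 0.0, 0.0, 1.0]]
```

View pics/scene0.png

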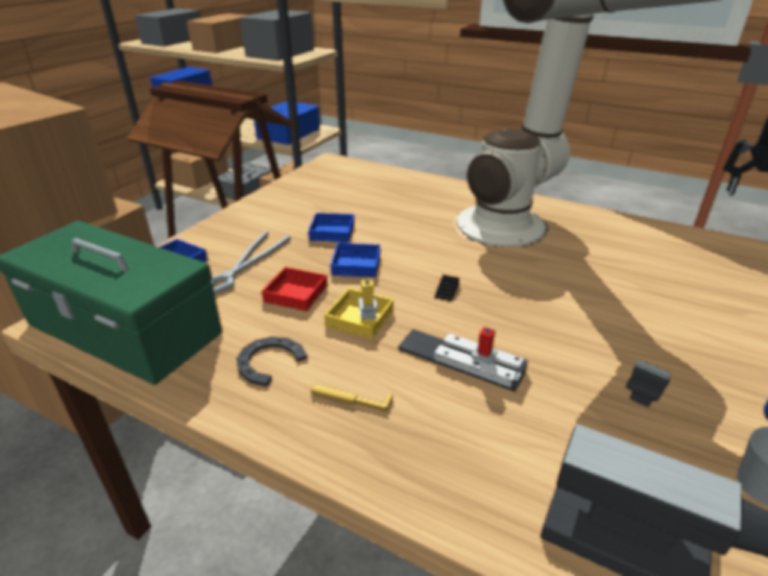

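View pics/side0.png

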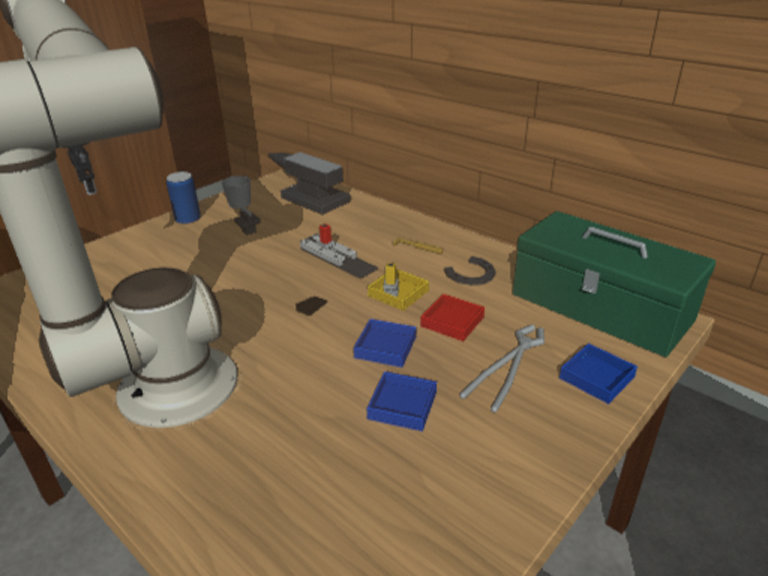

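View pics/wrist0.png

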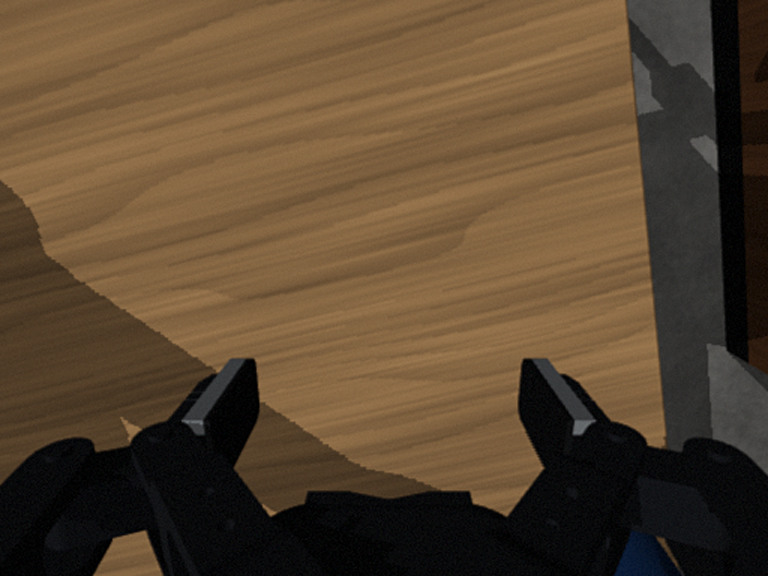

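Candidates in scene-view pixels (×1.5 picture). Stop: red handle (486,341), not the yellow stop (367,298). Tray: red (295,288), not yellow (360,313) or blue (332,228), (357,260), (183,250). I choose the red handle in the aluminium track and the red tray. Next I'll make a close crop and measure.

```bash
python3 - <<'E'
from h import *
cr=[]
for n,(x0,y0,x1,y1) in (('scene',(160,170,370,280)),('side',(190,140,340,250))):
    f=np.load(f'/tmp/{n}0.npz'); im,d,K,T=f['im'],f['d'],f['K'],f['T']
    cr.append(cv2.resize(im[y0:y1,x0:x1,::-1],(780,290 if n=='x' else 300*1)) if 0 else cv2.resize(im[y0:y1,x0:x1,::-1],(600,int(600*(y1-y0)/(x1-x0))*1)))
    P=cloud(d,K,T); hsv=cv2.cvtColor(im,cv2.COLOR_RGB2HSV); h,s,v=[hsv[...,i].astype(int) for i in range(3)]
    on=(d>0)&(P[...,0]>.1)&(P[...,0]<.9)&(abs(P[...,1])<.8)&(P[...,2]<.12)
    red=((h<6)|(h>174))&(s>150)&(v>60)&on
    nn,l,st,c=cv2.connectedComponentsWithStats(red.astype(np.uint8))
    for i in range(1,nn):
        if st[i,4]<40: continue
        p=P[l==i]; print(n,'red',c[i],st[i,4],'min',np.percentile(p,2,0).round(3),'max',np.percentile(p,98,0).round(3))
        top=p[p[:,2]>p[:,2].max()-.008]
        r=cv2.minAreaRect((p[:,:2]*1000).astype(np.float32)); print('  all rect',r)
        r=cv2.minAreaRect((top[:,:2]*1000).astype(np.float32)); print('  top rect',r, len(top))
    # track
    c0=[P[l==i].mean(0) for i in range(1,nn) if st[i,4]>=40 and P[l==i][:,2].max()>.06]
    if c0:
        c0=c0[0]
        m=on&(np.hypot(P[...,0]-c0[0],P[...,1]-c0[1])<.25)&(s<70)&(P[...,2]>.004)&(P[...,2]<.035)
        nn,l,st,c=cv2.connectedComponentsWithStats(m.astype(np.uint8))
        for i in range(1,nn):
            if st[i,4]<150: continue
            p=P[l==i]; print(n,'grey',c[i],st[i,4],cv2.minAreaRect((p[:,:2]*1000).astype(np.float32)),'z',np.percentile(p[:,2],[2,50,98]).round(3))
w=600; cv2.imwrite('pics/crop0.png',cv2.resize(np.vstack(cr),None,fx=.75,fy=.75))
E
```

```text
scene red [196.06561361 192.24058323] 823 min [ 0.489 -0.351  0.003] max [ 0.604 -0.235  0.031]
  all rect ((544.8843383789062, -293.9136047363281), (116.11869049072266, 109.64701080322266), 9.358569145202637)
  top rect ((545.6851806640625, -292.9688720703125), (109.8289566040039, 108.74885559082031), 10.088750839233398) 175
scene red [323.456 227.888] 125 min [0.573 0.153 0.044] max [0.589 0.173 0.088]
  all rect ((581.8623657226562, 161.8795623779297), (20.263996124267578, 21.40950584411621), 18.504629135131836)
  top rect ((581.0518798828125, 161.60830688476562), (18.554683685302734, 21.40950584411621), 18.504629135131836) 38
scene grey [310.78998609 238.22114047] 1438 ((576.2368774414062, 116.79594421386719), (240.06024169921875, 68.58800506591797), 89.04447174072266) z [0.005 0.02  0.029]
side red [216.41891892 155.75675676] 74 min [0.557 0.143 0.044] max [0.584 0.168 0.088]
  all rect ((569.9083862304688, 152.552978515625), (24.09386444091797, 27.686437606811523), 65.49476623535156)
  top rect ((569.590087890625, 152.69805908203125), (24.09386444091797, 21.522741317749023), 65.49476623535156) 15
side red [301.31751825 210.94038929] 822 min [ 0.48  -0.358  0.   ] max [ 0.598 -0.241  0.03 ]
  all rect ((540.3197021484375, -298.8245849609375), (116.72233581542969, 110.46929168701172), 9.453507423400879)
  top rect ((539.8546142578125, -298.5545349121094), (115.25614166259766, 109.78377532958984), 9.453508377075195) 161
side grey [223.69662921 169.93071161] 534 ((570.2720947265625, 114.30570220947266), (247.63717651367188, 70.3372802734375), 88.39281463623047) z [0.004 0.018 0.032]
```

View pics/crop0.png

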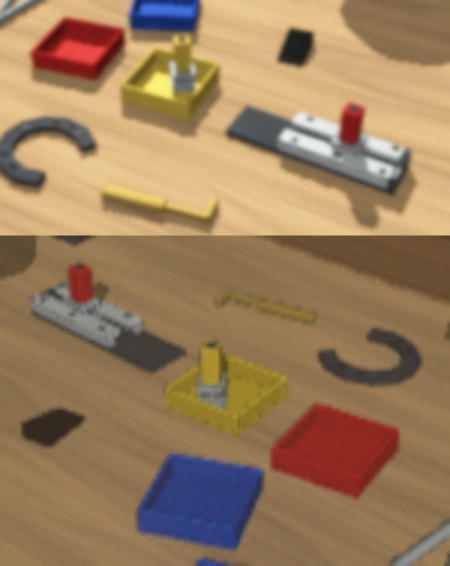

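Both crops confirm the choice: the red handle sits in the aluminium track, whose dark bare end points to −y. The empty red tray is the farther-right one. I'll move above the stop for a wrist view.

{"name": "drive_tool", "arguments": {"plan": [[1,[0.022,-0.019,0],1.4],[1,[0.044,-0.038,0],1.4],[1,[0.044,-0.038,0],1.4],[1,[0.044,-0.038,0],1.4],[1,[0.044,-0.038,0],1.4],[1,[0.044,-0.038,0],1.4],[1,[0.044,-0.038,0],1.5],[1,[0.044,-0.038,0],1.5],[1,[0.044,-0.038,0],1.5],[1,[0.044,-0.038,0],1.5]]}}

```text
time: 1.4
ee_pos: [0.5557, 0.1702, 0.2531]
tcp_rot: [180.0, -0.0, -179.9]
wrist_force: [-0.2, 1.6, -1.4]
opening: 0.0852
```

{"name": "drive_tool", "arguments": {"plan": [[1,[0.02,-0.019,0],0],[1,[0,0,0],0],[1,[0,0,0],0]]}}

```text
time: 1.78
ee_pos: [0.5741, 0.1531, 0.2531]
tcp_rot: [180.0, -0.0, -180.0]
wrist_force: [-0.0, 0.3, 0.7]
opening: 0.0854
```

```bash
python3 - <<'E'
from h import *
o=monitor.get_obs(); print(o['time'],o['q'].round(1),o['ee_pos'],o['tcp_rot'],o['wrist_force'])
im,d,K,T=cam('wrist'); save('wrist1.png',im); np.savez('/tmp/wrist1.npz',im=im,d=d,K=K,T=T)
P=cloud(d,K,T); hsv=cv2.cvtColor(im,cv2.COLOR_RGB2HSV); h,s,v=[hsv[...,i].astype(int) for i in range(3)]
red=((h<6)|(h>174))&(s>150)&(v>50)&(P[...,2]>.084)&(P[...,2]<.095)
p=P[red]; print(len(p), cv2.minAreaRect((p[:,:2]*1000).astype(np.float32)), p[:,2].mean())
m=(s<70)&(d>.1)&(P[...,2]>.004)&(P[...,2]<.035)&(abs(P[...,0]-.575)<.08)
nn,l,st,c=cv2.connectedComponentsWithStats(m.astype(np.uint8))
for i in range(1,nn):
    if st[i,4]>400:
        p=P[l==i]; print('grey',c[i],st[i,4],cv2.minAreaRect((p[:,:2]*1000).astype(np.float32)),np.percentile(p[:,2],[2,50,98]).round(3))
m=(d>.1)&(P[...,2]>.0235)&(P[...,2]<.031)&(s<70)
p=P[m]; 
for y0 in np.arange(-.01,.26,.03):
    q=p[abs(p[:,1]-y0)<.005]
    if len(q)>20: print(round(y0,3),np.percentile(q[:,0],[1,99]).round(4),len(q))
E
```

```text
1.775 [14.9 11.2 17.  95.8  0.  14.9] [0.57405985 0.15313581 0.25310179] [ 1.79996392e+02 -3.86590581e-02 -1.79967115e+02] [-0.03348954  0.2708839   0.67454736]
377 ((575.2655029296875, 162.0536346435547), (22.313514709472656, 23.422962188720703), 89.91485595703125) 0.08761444920411175
grey [ 44.64916468 133.3902148 ] 838 ((538.2354125976562, -108.54441833496094), (39.85370635986328, 35.845909118652344), 34.73603820800781) [0.008 0.014 0.035]
grey [228.63967162 163.05003328] 9014 ((575.1502075195312, 116.93600463867188), (240.3247833251953, 64.50255584716797), 89.01128387451172) [0.007 0.025 0.028]
0.08 [0.5426 0.6059] 259
0.11 [0.5437 0.6058] 313
0.14 [0.5436 0.6072] 284
0.17 [0.5441 0.6074] 125
0.2 [0.5448 0.6072] 318
0.23 [0.5451 0.6082] 432
```

View pics/wrist1.png

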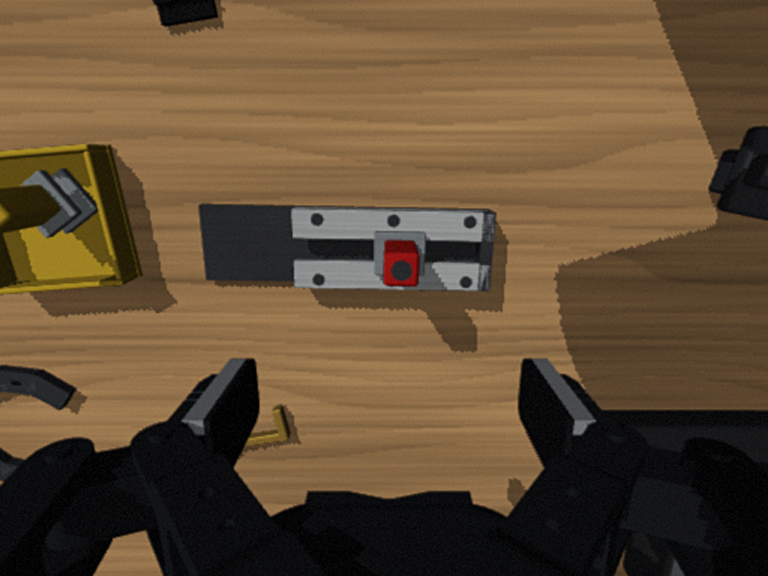

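The wrist view shows the handle at about (401,262), the shoulder in the slot, and the bare plate on the left (−y). Stop at (0.5755, 0.162). Track centre (0.575, 0.117), axis about 1° off −y. I'll grip with the jaws along the slot.

{"name": "drive_tool", "arguments": {"plan": [[0.7,[0.0015,0.0085,-0.02],-1],[0.7,[0,0,-0.045],0],[0.7,[0,0,-0.045],0],[0.7,[0,0,-0.035],0],[0.7,[0,0,-0.02],0],[0.7,[0,0,-0.01],0],[0.7,[0,0,-0.006],0],[0.7,[0,0,0],0],[0.7,[0,0,0],0]]}}

```text
time: 2.95
ee_pos: [0.5764, 0.1615, 0.0732]
tcp_rot: [180.0, 0.1, 179.0]
wrist_force: [0.3, -0.1, 0.6]
opening: 0.0599
```

```bash
python3 - <<'E'
from h import *
o=monitor.get_obs(); print(o['time'],o['ee_pos'],o['tcp_rot'],o['wrist_force'],o['opening'])
im,d,K,T=cam('wrist'); save('wrist2.png',im)
P=cloud(d,K,T); hsv=cv2.cvtColor(im,cv2.COLOR_RGB2HSV); h,s,v=[hsv[...,i].astype(int) for i in range(3)]
red=((h<6)|(h>174))&(s>150)&(v>50)&(P[...,2]>.084)&(P[...,2]<.095)
p=P[red]; print(len(p), cv2.minAreaRect((p[:,:2]*1000).astype(np.float32)), p[:,2].mean())
E
```

```text
2.95 [0.57638708 0.16146614 0.07319239] [1.79980332e+02 7.09338146e-02 1.79035461e+02] [ 0.28943986 -0.13721797  0.60484175] 0.059864875324833644
2071 ((575.6238403320312, 162.12547302246094), (23.70796012878418, 24.651216506958008), 88.43975067138672) 0.08740238800189541
```

View pics/wrist2.png

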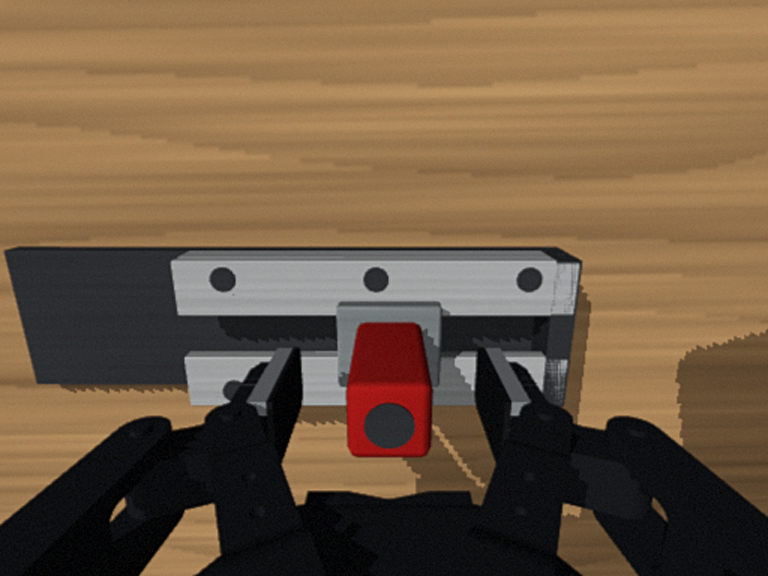

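The handle is centred between the pads, at about (390,400). I'll close.

{"name": "drive_tool", "arguments": {"plan": [[0.5,[-0.0008,0.0005,0],0],[0.35,[0,0,0],0],[0,[0,0,0],0],[0,[0,0,0],0],[0,[0,0,0],0],[0,[0,0,0],0]], "grip_force": 50}}

```text
time: 3.75
ee_pos: [0.5753, 0.1618, 0.0725]
tcp_rot: [-180.0, 0.0, 179.0]
wrist_force: [-0.8, -1.3, 4.1]
opening: 0.0237
```

Gripped (23.7 mm). I'll slide along −y, with x −0.0002 per row.

{"name": "drive_tool", "arguments": {"plan": [[0,[0,-0.005,0],0],[0,[-0.0002,-0.01,0],0],[0,[-0.0002,-0.01,0],0],[0,[-0.0002,-0.01,0],0],[0,[0,0,0],0]]}}

```text
time: 4.38
ee_pos: [0.5747, 0.1254, 0.0725]
tcp_rot: [-179.9, 0.0, 179.0]
wrist_force: [-0.4, -2.4, 6.0]
opening: 0.0236
```

{"name": "drive_tool", "arguments": {"plan": [[0,[-0.0002,-0.01,0],0],[0,[-0.0002,-0.012,0],0],[0,[-0.0002,-0.012,0],0],[0,[-0.0002,-0.012,0],0],[0,[-0.0002,-0.012,0],0],[0,[-0.0002,-0.012,0],0],[0,[-0.0002,-0.012,0],0],[0,[-0.0002,-0.01,0],0],[0,[0,-0.006,0],0],[0,[0,0,0],0]]}}

```text
time: 5.62
ee_pos: [0.573, 0.0277, 0.0725]
tcp_rot: [-180.0, 0.0, 179.0]
wrist_force: [-0.0, 0.5, 7.5]
opening: 0.0233
```

```bash
python3 - <<'E'
from h import *
im,d,K,T=cam('wrist'); save('wrist3.png',im)
P=cloud(d,K,T); hsv=cv2.cvtColor(im,cv2.COLOR_RGB2HSV); h,s,v=[hsv[...,i].astype(int) for i in range(3)]
red=((h<6)|(h>174))&(s>150)&(v>50)&(P[...,2]>.08)&(P[...,2]<.1)
p=P[red]; print(len(p), cv2.minAreaRect((p[:,:2]*1000).astype(np.float32)), p[:,2].mean())
E
```

```text
2302 ((573.0787963867188, 28.14786148071289), (23.374502182006836, 24.945833206176758), 88.37515258789062) 0.08686185885844565
```

View pics/wrist3.png

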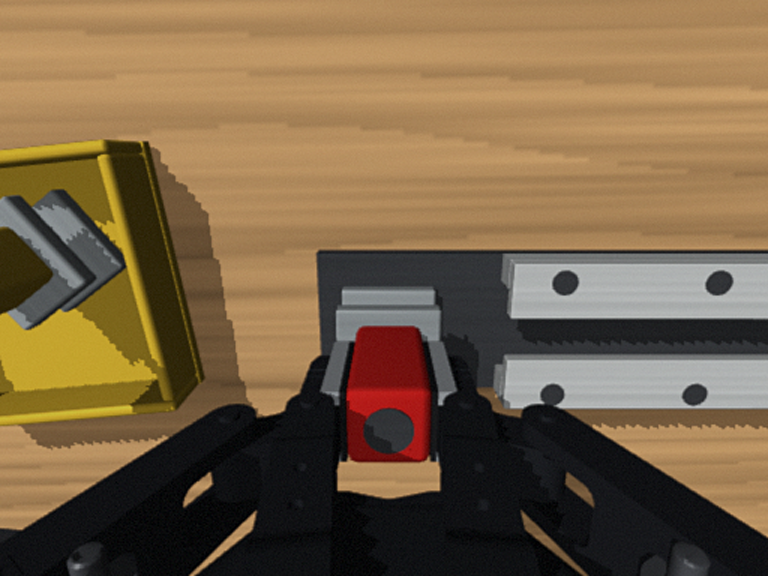

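The stop is at track x ≈ 89 with its foot fully clear of the lips. I'll lift straight up.

{"name": "drive_tool", "arguments": {"plan": [[0,[0,0,0.01],0],[0,[0,0,0.02],0],[0,[0,0,0.035],0],[0,[0,0,0.04],0],[0,[0,0,0.025],0],[0,[0,0,0.01],0],[0,[0,0,0],0]]}}

```text
time: 6.55
ee_pos: [0.5729, 0.0285, 0.2119]
tcp_rot: [-180.0, -0.0, 179.0]
wrist_force: [0.1, 0.4, -3.2]
opening: 0.0235
```

{"name": "drive_tool", "arguments": {"plan": [[0,[-0.002,-0.015,0],1],[0,[-0.003,-0.03,0],1],[0,[-0.004,-0.04,0],1],[0,[-0.004,-0.045,0],1],[0,[-0.004,-0.045,0],1],[0,[-0.004,-0.045,0],1],[0,[-0.004,-0.04,0],1],[0,[-0.003,-0.03,0],2],[0,[-0.002,-0.02,0],1],[0,[-0.001,-0.01,0],0]]}}

```text
time: 7.8
ee_pos: [0.5412, -0.292, 0.2104]
tcp_rot: [179.9, -0.1, -171.0]
wrist_force: [-0.1, 1.4, -2.9]
opening: 0.0236
```

{"name": "drive_tool", "arguments": {"plan": [[0,[0,0,0],0],[0,[0,0,0],0]]}}

```text
time: 8.05
ee_pos: [0.5421, -0.2904, 0.212]
tcp_rot: [180.0, -0.0, -170.9]
wrist_force: [0.6, -0.3, -2.1]
opening: 0.0235
```

```bash
python3 - <<'E'
from h import *
im,d,K,T=cam('wrist'); save('wrist4.png',im)
P=cloud(d,K,T); hsv=cv2.cvtColor(im,cv2.COLOR_RGB2HSV); h,s,v=[hsv[...,i].astype(int) for i in range(3)]
r=((h<6)|(h>174))&(s>150)&(v>40)
red=r&(P[...,2]>.19)&(P[...,2]<.25)
p=P[red]; print(len(p), cv2.minAreaRect((p[:,:2]*1000).astype(np.float32)), p[:,2].mean())
for a,b in ((.024,.036),(.002,.012),(-.005,.036)):
    p=P[r&(P[...,2]>a)&(P[...,2]<b)]; print(a,len(p),cv2.minAreaRect((p[:,:2]*1000).astype(np.float32)),np.percentile(p,[1,99],axis=0).round(3).tolist())
im,d,K,T=cam('side'); save('side4.png',im)
E
```

```text
3633 ((541.8866577148438, -290.0483093261719), (24.67344093322754, 23.638402938842773), 8.947349548339844) 0.2190097136636818
0.024 1669 ((543.2885131835938, -295.4921569824219), (109.3763198852539, 109.8825454711914), 9.2241792678833) [[0.483, -0.355, 0.024], [0.603, -0.235, 0.031]]
0.002 6254 ((607.4158935546875, -285.09539794921875), (239.03741455078125, 100.83045196533203), 9.457964897155762) [[0.493, -0.349, 0.003], [0.597, -0.243, 0.009]]
-0.005 8184 ((606.96435546875, -282.6340637207031), (239.10595703125, 114.41429138183594), 9.364057540893555) [[0.485, -0.353, 0.003], [0.601, -0.238, 0.031]]
```

View pics/wrist4.png

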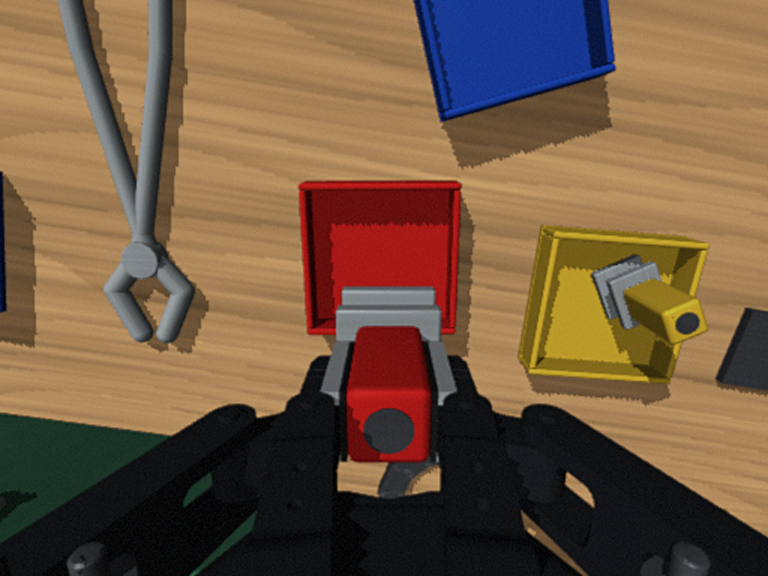

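View pics/side4.png

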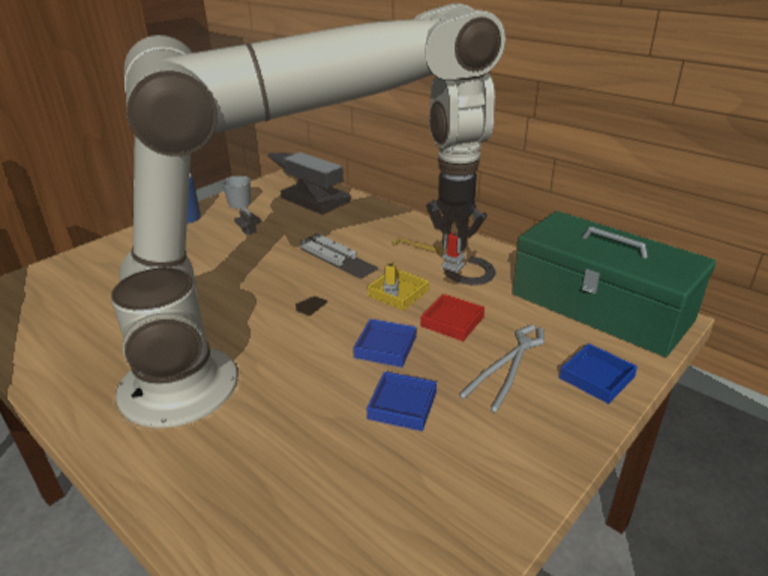

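The tray centre is (0.543, −0.2955) at 9°, and the stop is held upright just short of it. I'll centre it and lower it; the floor should be reached at TCP z ≈ 0.0695.

{"name": "drive_tool", "arguments": {"plan": [[0,[0.001,-0.005,-0.015],0],[0,[0,0,-0.035],0],[0,[0,0,-0.035],0],[0,[0,0,-0.025],0],[0,[0,0,-0.014],0],[0,[0,0,-0.008],0],[0,[0,0,-0.005],0],[0,[0,0,0],0]]}}

```text
time: 9.15
ee_pos: [0.5432, -0.2963, 0.0756]
tcp_rot: [-180.0, 0.0, -171.0]
wrist_force: [-0.4, -0.1, -3.0]
opening: 0.0236
```

{"name": "drive_tool", "arguments": {"plan": [[0,[0,0,-0.001],0],[0,[0,0,-0.001],0],[0,[0,0,0],0],[0,[0,0,0],0]]}}

```text
time: 9.65
ee_pos: [0.543, -0.2962, 0.0734]
tcp_rot: [-180.0, 0.0, -171.0]
wrist_force: [-0.7, 0.5, -3.5]
opening: 0.0236
```

{"name": "drive_tool", "arguments": {"plan": [[0,[0,0,-0.001],0],[0,[0,0,-0.001],0],[0,[0,0,-0.001],0],[0,[0,0,0],0],[0,[0,0,0],0]]}}

```text
time: 10.28
ee_pos: [0.543, -0.2962, 0.0703]
tcp_rot: [-180.0, 0.0, -171.0]
wrist_force: [0.3, -0.4, -2.7]
opening: 0.0232
```

{"name": "drive_tool", "arguments": {"plan": [[0,[0,0,-0.0005],0],[0,[0,0,-0.0005],0],[0,[0,0,0],0],[0,[0,0,0],0]]}}

```text
time: 10.78
ee_pos: [0.543, -0.2962, 0.0695]
tcp_rot: [-180.0, 0.0, -171.0]
wrist_force: [-1.2, 0.1, 1.5]
opening: 0.0232
```

Contact: Fz went from −3 to +1.5 N at the predicted height. I'll settle a further 0.5 mm, open partway, and retreat.

{"name": "drive_tool", "arguments": {"plan": [[0,[0,0,-0.0005],0],[0,[0,0,0],0],[0,[0,0,0],0]]}}

```text
time: 11.15
ee_pos: [0.543, -0.2963, 0.0695]
tcp_rot: [-180.0, 0.0, -171.0]
wrist_force: [-2.3, 0.8, 4.9]
opening: 0.0233
```

{"name": "drive_tool", "arguments": {"plan": [[0.35,[0,0,0],0],[0.45,[0,0,0],0],[0.6,[0,0,0],0],[0.6,[0,0,0],0],[0.6,[0,0,0],0]]}}

```text
time: 11.78
ee_pos: [0.543, -0.2962, 0.0688]
tcp_rot: [-180.0, -0.0, -171.0]
wrist_force: [0.2, 0.0, 0.3]
opening: 0.0512
```

{"name": "drive_tool", "arguments": {"plan": [[0.6,[0,0,0.006],0],[0.6,[0,0,0.015],0],[0.6,[0,0,0.03],0],[0.6,[0,0,0.04],0],[0.6,[0,0,0.04],0],[0.6,[0,0,0.03],0],[0.6,[0,0,0.02],0],[0.6,[0,0,0],0],[0.6,[0,0,0],0]]}}

```text
time: 12.9
ee_pos: [0.5429, -0.2961, 0.2492]
tcp_rot: [180.0, -0.0, -171.0]
wrist_force: [-0.2, 0.5, -0.8]
opening: 0.0515
```

```bash
python3 - <<'E'
from h import *
o=monitor.get_obs(); print(o['time'],o['ee_pos'],o['wrist_force'],abs(o['qd']).max())
im,d,K,T=cam('wrist'); save('wrist5.png',im)
P=cloud(d,K,T); hsv=cv2.cvtColor(im,cv2.COLOR_RGB2HSV); h,s,v=[hsv[...,i].astype(int) for i in range(3)]
r=((h<6)|(h>174))&(s>150)&(v>40)
for a,b in ((.07,.1),(.04,.1),(.024,.036)):
    p=P[r&(P[...,2]>a)&(P[...,2]<b)]; print(a,len(p),cv2.minAreaRect((p[:,:2]*1000).astype(np.float32)),np.percentile(p[:,2],[50,99]).round(4))
im,d,K,T=cam('side'); save('side5.png',im)
im,d,K,T=cam('scene'); save('scene5.png',im)
E
```

```text
12.9 [ 0.54287304 -0.29613725  0.24922844] [-0.21341509  0.5239422  -0.78088861] 0.8512378279805388
0.07 434 ((543.10107421875, -295.84722900390625), (23.108821868896484, 23.381757736206055), 9.301517486572266) [0.0845 0.0864]
0.04 534 ((543.0894775390625, -295.8935546875), (23.17548370361328, 23.391000747680664), 9.555662155151367) [0.0842 0.0863]
0.024 1580 ((543.6524047851562, -295.476806640625), (109.72274780273438, 109.73684692382812), 9.623961448669434) [0.0296 0.0318]
```

View pics/wrist5.png

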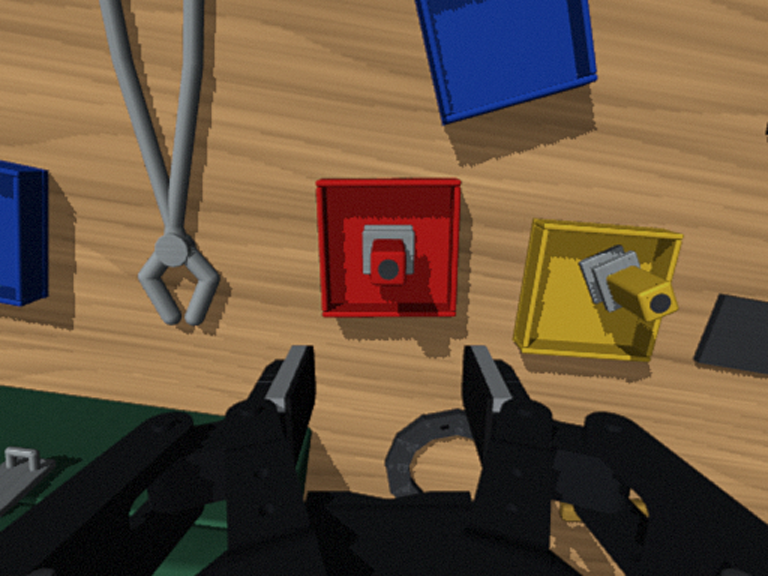

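View pics/scene5.png

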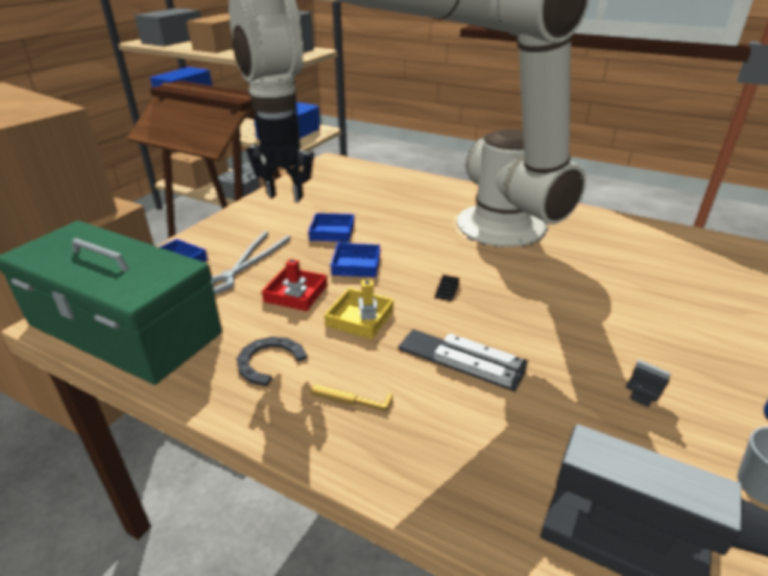

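The stop stands upright at the centre of the red tray, at (388,255) in the wrist view, with its top at 0.085 m. Everything else sits at the same pixels as before and the arm is clear. I'll hand in.

```bash
python3 -c "
from workcell import job; print(job.job_done())"
```

```text
the job is handed in; nothing more can be done
None
```

I slid the red stop along the slot to track x ≈ 89, which is past the lips, and lifted it straight out. I then lowered it in the grip onto the red tray's floor until the wrist force showed contact, released it and withdrew. The job was handed in at about 13 s.

**Last checks:**
- **Stop:** it stands upright and within 1 mm of the tray's centre. Its top is at 0.0845–0.086 m, where 0.085 m was expected.
- **Gripper:** it is about 18 cm above its release height and touching nothing. The highest wrist force I read was 7.5 N.
- **Other things:** by eye, in the before and after scene pictures, none of them moved.
- **Disagreement:** the first scene and side camera measurements differed by 5–10 mm. I used the close wrist-camera measurements instead, and those agreed with where contact occurred.

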